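Feel out the spike key and shut the kit drawer

TASK

The spike key is lying loose somewhere on the floor of the open kit drawer: feel for it, take it out and put it in the clear tilt-out bin where it can be seen. Then push the drawer gently home until it clicks in at its catch, flush with the front of the shelf and staying there, without slamming or ramming it. Leave the ball and the three bails on the shelf where they are.

Things in the scene. Friction and masses are not known exactly. Their poses are not given: they have to be found in the camera images.
- shelf: Low blue painted MDF shelf unit on the desk, fixed: 580 mm wide (its y), 240 deep (its x), 149 high. Origin: centre of its underside, on the desk. Front face: its plane x = -120 mm, looking along its -x. Kit drawer in the left bay (y = +141 mm), tilt-out bin at the right bay (y = -141 mm). A steel cup, 79 mm across, 40 high, is screwed to the top board at x +5, y -20.
- kit_drawer (a joint): How far the kit drawer is open, m: 0 = home, front flush with the shelf's. Starts 0.15 to 0.17, end of travel 0.185. Slides along the shelf's x with about 1 N friction; 0.8 to 1.5 kg. A sprung roller catch resists from 18 to 6 mm before home with up to 6 N, then snaps over and pulls the drawer in with about 2.5 N to a hard stop at 0. Let go sooner, it springs back out to about 18 mm.
- drawer_front (a point): On the outer face of the drawer's front, mid width, 86 mm above the desk, 30 mm above the drawer's inner floor; moves with the drawer; axes as the shelf's. The front is a blue panel 16 mm thick, 262 wide, from 8 mm below the inner floor to 69 above it; a scoop 80 mm wide in the middle of its top edge leaves it 44 mm high (above the inner floor) there.
- drawer_floor (a point): Middle of the stretch of drawer floor where the spike key can lie: on the inner floor, 56 mm above the desk, mid width, 65 mm in front of the shelf's front face (fixed; axes as the shelf's). The opaque drawer is 230 mm wide inside, its side walls 10 mm thick and 42 high above the floor; it is open above from its front panel to the shelf's front face.
- key_lies_near (a point): Same point again, for the spike key, whose own place is not measured: grey plastic, 84 mm long, its grip 58 long, 22 wide, 18 high, then a narrower neck and two prongs; 40 to 70 g. It lies flat on the drawer floor, roughly along the shelf's x (up to 0.25 rad off), its middle within 15 mm of this point in x and 60 mm in y. Nothing else is in the drawer.
- bin: Clear plastic tilt-out bin, empty, hinged in a white frame and tilted out 0.8 rad to the robot, held by its weight. 240 mm wide, walls 2.5. Origin: on the hinge line, mid width, at the pocket's bottom, 22 mm above the desk; y = hinge line. Its front wall leans out to a rim 72 mm before the hinge, 92 above the desk; its back stands upright 26 mm behind the hinge, 118 above the desk.
- bin_mouth (a point): Middle of the mouth of the tilted-out bin, 107 mm above the desk: the mouth is 98 mm from front rim to back wall and 235 mm along the shelf's y axis; below it the pocket narrows like a V down to the hinge.
- ball_center (a point): Centre of the red tennis ball, 66 mm across, resting in the steel cup on the shelf's top board. Not to be disturbed.
- bail1: Pale turned wooden cricket bail, 109 mm long, 21 mm thick, lying on the shelf's top board roughly along the shelf's y, behind the drawer's front. Origin: under its middle. Not to be disturbed.
- bail2: Second bail, like bail1, further back on the board.
- bail3: Third bail, like bail1, on the right part of the board, above the bin.

How it is judged:
By the outcome, as a careful person would: the job done as asked, in the order asked, and still so for the second after the job is handed in, with the robot touching nothing.
It also fails if it takes over 67 s, if anything falls off the work surface, if the arm or the gripper's body presses on something with over 40 N, if the wrist force passes 120 N, or if a joint passes its speed limit or range.

ROBOT

A 7-joint arm with a two-finger parallel gripper is mounted at the origin on the work surface. World frame = base frame: x ahead of the robot, y to its left, z up, the work surface at z = 0. Lengths are in m, angles in rad, forces in N, time in s.
With the tool pointing down it reaches from about 0.4 to 0.85 m from the base axis. Payload 4.5 kg.
Tool frame: the origin (TCP) lies at the very end of the fingers, on their centre line; the grasp point (between the pads) lies 19 mm behind it; y points along the fingers, x is the direction in which the jaws open and shut, and the axes are right-handed (so a half turn about y gives the same grasp; the last joint's range is limited). The gripper opens to 88 mm and grips with 3 to 60 N. Pads are 18 mm wide; open, the fingers measure 123 mm over their backs; the gripper's body (75 mm by 187 mm) begins 45 mm behind the grasp point.
Start: joints at [1.309, 0.689, -0.195, 1.565, 0.157, 0.902, -0.215], TCP at [0.182, -0.598, 0.239] pointing down, gripper open.
Joint ranges: [-3.01, 3.01], [-0.46, 2.08], [-1.47, 1.51], [0.13, 2.56], [-1, 4.14], [0.04, 2.09], [-2.66, 2.66]. Speed limits (rad/s): [2.57, 2.57, 3.14, 3.14, 3.14, 3.14, 3.14].

INTERFACE

Orientations are given as a unit quaternion [x, y, z, w].
In Python, from plant import r gives the robot as it stands.
- The arm moves only by the shell command python3 -m inch 'ROWS' [OPENING] [FORCE]. ROWS is JSON, a list of rows, each a list of 6 numbers: the shift along the tool's x, y, z in mm, then the turn, a rotation vector about the tool's x, y, z in rad. In form: [[x, y, z, ax, ay, az], ...]. A call has 1 to 12 rows; each row shifts and turns the commanded pose from where the row before left it, along the tool's axes as they then stand; what a row does not reach is not made up. A row lasts 1/12 s, in which the tool goes at most 41.7 mm and 7.16 degrees, less where a joint would pass 70% of its speed; a pose out of reach is approached as far as the arm can. A call is refused whole if a number of a shift passes 41.7 or a number of a turn 0.125, either way. A call with a gripper value outside its range is refused whole. OPENING is the finger opening in mm, from 0 to 88.1, set as the call begins (- or left out, the last holds). The fingers move at their own pace and stop on an object; FORCE is the grip in N (left out, the last holds). Time passes only in rows, so rows that do not move let the fingers close. It gives the time, the measured TCP pose, the force and the opening at its end, in the units of the state.
- r.get_state(): the state, without advancing time (a new reading comes with each control period).
- r.snapshot(name): name is "scene" or "top"; returns a dict with "img" (480x640x3 uint8, red, green, blue), "range_z" (480x640 float32, m along the optical axis (not along the pixel's ray), 0 where there is no reading), "mtx" (3x3 intrinsics, pixels), "camera_from_world" (4x4, takes a point from world to camera coordinates). Camera axes: x right, y down, z forward; pixel columns grow to the right and rows downward; lengths in m; the calibration is good to about 2 mm. A picture is of the moment at which its call begins.
- r.finish_job(): hands the job in, once; it reports no verdict.
The state is a dict: "clock": time; "q": joint angles; "qd": joint speeds; "joint_torque": joint torques, N m; "tool_pos": TCP position; "eef_rot": TCP orientation; "contact_force": force on the tool from outside, world axes, zero at the start; "moment": the same for the moment, N m; "opening": opening from 0.0 (shut) to 1.0 (fully open).
Only numpy, scipy, OpenCV 4.12 (cv2) and the standard library are available. Lean on these libraries where they do the work, as an engineer would, in place of code of your own. Each camera call takes 0.05 s, during which the arm holds its last target.

## Working session

There is one attempt and no reset: what is moved stays moved. The work goes in short steps, Python scripts to look and compute and a shell command to move; the robot and the scene stay as the last step left them, time stands still between calls to the robot, and variables do not carry over. Pictures are saved under pics/ and viewed, and the job is handed in when it is done.

```bash
ls; mkdir -p pics; python3 - <<'E'
from plant import r
import cv2,numpy as np
s=r.get_state();print({k:np.round(v,3).tolist() for k,v in s.items()})
for n in("scene","top"):
    d=r.snapshot(n);cv2.imwrite(f"pics/{n}0.png",d["img"][:,:,::-1]);np.savez(f"pics/{n}0.npz",**d)
    print(n,d["mtx"],d["camera_from_world"].round(4))
E
```

```text
pics
{'clock': 0.0, 'q': [1.309, 0.69, -0.195, 1.566, 0.157, 0.902, -0.215], 'qd': [-0.0, -0.0, -0.001, 0.002, -0.001, -0.002, 0.001], 'joint_torque': [0.0, -52.756, -1.267, -15.342, -0.053, 0.007, 0.0], 'tool_pos': [0.182, -0.597, 0.238], 'eef_rot': [-0.568, 0.421, -0.42, 0.569], 'contact_force': [-0.412, 0.68, -0.713], 'moment': [-0.008, 0.031, 0.027], 'opening': 1.002}
scene [[587.95858284   0.         318.77892146]
 [  0.         587.95858284 238.4473854 ]
 [  0.           0.           1.        ]] [[-0.7984  0.6021 -0.002   0.5135]
 [ 0.5178  0.685  -0.5126 -0.3003]
 [-0.3073 -0.4103 -0.8586  1.3192]
 [ 0.      0.      0.      1.    ]]
top [[450.67877266   0.         323.72504162]
 [  0.         450.67877266 234.59636844]
 [  0.           0.           1.        ]] [[-0.008  -0.9998  0.0185  0.0242]
 [-0.9847  0.0046 -0.174   0.7083]
 [ 0.1738 -0.0196 -0.9846  0.7645]
 [ 0.      0.      0.      1.    ]]
```

View pics/scene0.png

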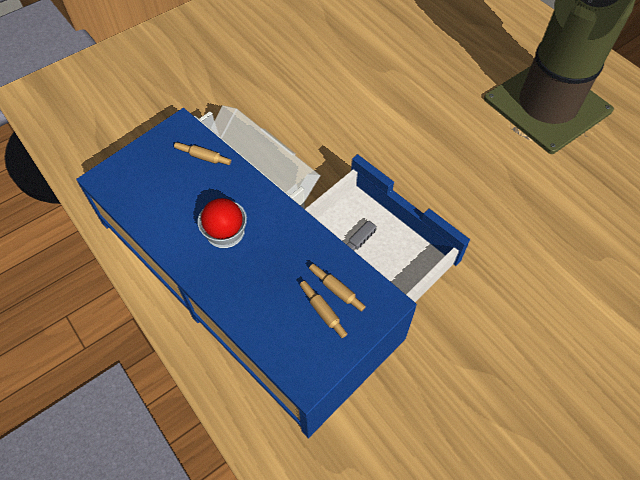

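View pics/top0.png

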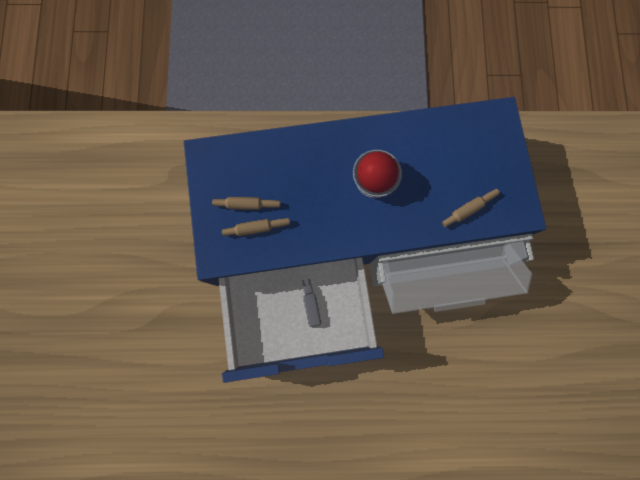

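The key is visible: in the top view its grip is near (313,308) with the prongs at (307,283), and the drawer is open. Next I'll get the shelf and key poses.

```bash
cat > h.py <<'E'
import numpy as np,cv2
from scipy.spatial.transform import Rotation as R
def ray(d,uv,z):
    T=d["camera_from_world"];Rm=T[:3,:3];c=-Rm.T@T[:3,3]
    uv=np.atleast_2d(np.float64(uv));p=np.c_[uv,np.ones(len(uv))]@np.linalg.inv(d["mtx"]).T@Rm
    return c+p*((z-c[2])/p[:,2])[:,None]
def proj(d,P):
    P=np.atleast_2d(P);T=d["camera_from_world"];c=P@T[:3,:3].T+T[:3,3];u=c@d["mtx"].T
    return u[:,:2]/u[:,2:]
def cloud(d):
    v,u=np.mgrid[:480,:640];z=d["range_z"];T=d["camera_from_world"]
    p=np.stack([u,v,np.ones_like(u)],-1)@np.linalg.inv(d["mtx"]).T*z[...,None]
    return (p-T[:3,3])@T[:3,:3]
E
python3 - <<'E'
from h import *
for n in("top","scene"):
    d=dict(np.load(f"pics/{n}0.npz"));C=cloud(d);img=d["img"];hsv=cv2.cvtColor(img,cv2.COLOR_RGB2HSV)
    ok=d["range_z"]>0
    blue=(hsv[...,0]>100)&(hsv[...,0]<125)&(hsv[...,1]>150)
    m=(blue&ok&(abs(C[...,2]-.149)<.012)).astype(np.uint8)
    m=cv2.morphologyEx(m,cv2.MORPH_OPEN,np.ones((3,3)))
    cs=max(cv2.findContours(m,0,2)[0],key=cv2.contourArea)
    P=ray(d,cs.reshape(-1,2),.149)[:,:2]
    rc=cv2.minAreaRect((P*1000).astype(np.float32));print(n,"shelf",rc)
    print(cv2.boxPoints(rc).round(1).tolist())
    # drawer front blue lower
    m2=blue&ok&(C[...,2]>.09)&(C[...,2]<.135)
    print("floorblue",m2.sum())
    np.save(f"pics/C_{n}.npy",C)
E
python3 - <<'E'
import cv2
for n,(x0,x1,y0,y1) in {"top":(210,390,250,390),"scene":(290,480,140,310)}.items():
    i=cv2.imread(f"pics/{n}0.png")[y0:y1,x0:x1];cv2.imwrite(f"pics/{n}_z.png",cv2.resize(i,None,fx=4,fy=3.5 if n=="scene" else 4,interpolation=2)[:600])
E
```

```text
top shelf ((780.7886962890625, -62.3267822265625), (235.1059112548828, 538.0025634765625), 7.919816970825195)
[[627.2999877929688, 187.89999389648438], [701.4000244140625, -345.0], [934.2999877929688, -312.6000061035156], [860.2000122070312, 220.3000030517578]]
floorblue 0
scene shelf ((783.5062866210938, -42.46282958984375), (241.091552734375, 580.1267700195312), 8.00042724609375)
[[623.7999877929688, 228.0], [704.5, -346.5], [943.2000122070312, -312.8999938964844], [862.5, 261.6000061035156]]
floorblue 3083
```

View pics/top_z.png

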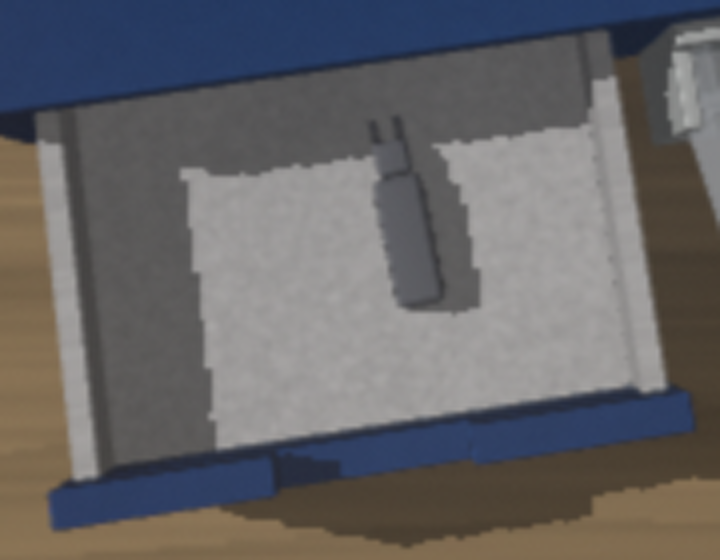

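```bash
python3 - <<'E'
from h import *
d=dict(np.load("pics/top0.npz"));S=np.array([783.5,-42.5]);a=np.radians(8);Rm=np.array([[np.cos(a),-np.sin(a)],[np.sin(a),np.cos(a)]])
def show(n,uv,z):
    W=ray(d,uv,z)[:,:2]*1000; print(n,W.round(1).tolist(),"shelf",((W-S)@Rm).round(1).tolist())
cr=lambda L:np.float64(L)/4+[210-.4,250-.4]
show("corners",[[185,140],[516,98],[543,231],[197,279]],.149)
show("grip top",cr([[378,180],[416,172],[441,297],[402,305]]),.074)
show("prongs",cr([[374,122],[398,117]]),.060)
show("front outer top",cr([[52,490],[55,528],[693,428],[690,392]]),.125)
show("inner walls at floor",cr([[105,465],[630,385]]),.056)
C=np.load("pics/C_scene.npy");ds=dict(np.load("pics/scene0.npz"))
hsv=cv2.cvtColor(ds["img"],cv2.COLOR_RGB2HSV)
blue=(hsv[...,0]>100)&(hsv[...,0]<125)&(hsv[...,1]>150)&(C[...,2]>.118)&(C[...,2]<.13)&(ds["range_z"]>0)
P=((C[blue][:,:2]*1000)-S)@Rm
print("front rim scene",np.percentile(P,[2,50,98],axis=0).round(1))
# key in scene, grey dark pixels above floor
L=(C*1000).reshape(-1,3);sh=np.c_[(L[:,:2]-S)@Rm,L[:,2]]
k=(abs(sh[:,0]+185)<60)&(abs(sh[:,1]-141)<100)&(sh[:,2]>66)&(sh[:,2]<82)&(ds["range_z"].ravel()>0)
print(k.sum(),sh[k].mean(0),cv2.minAreaRect(sh[k][:,:2].astype(np.float32)))
k=(abs(sh[:,0]+185)<40)&(abs(sh[:,1]-141)<90)&(ds["range_z"].ravel()>0);print("floor z",np.percentile(sh[k][:,2],[10,50,90]))
E
```

```text
corners [[856.5, 254.6], [933.4, -316.0], [697.3, -341.5], [621.8, 224.9]] shelf [[113.6, 284.1], [110.4, -291.7], [-126.9, -284.1], [-122.9, 287.3]]
grip top [[599.0, 55.4], [602.4, 38.6], [548.1, 27.9], [544.9, 44.9]] shelf [[-169.1, 122.6], [-168.1, 105.5], [-223.3, 102.5], [-224.1, 119.8]]
prongs [[625.5, 57.5], [627.7, 46.7]] shelf [[-142.5, 121.0], [-141.8, 110.0]]
front outer top [[474.8, 184.4], [460.2, 182.7], [496.4, -73.1], [510.5, -72.4]] shelf [[-274.1, 267.6], [-288.8, 268.0], [-288.6, 9.6], [-274.5, 8.4]]
inner walls at floor [[476.9, 175.2], [508.8, -55.7]] shelf [[-273.3, 258.3], [-273.9, 25.1]]
front rim scene [[-287.    11.1]
 [-275.   208.8]
 [ 117.7  287.6]]
386 [-189.65221647  113.66779833   72.07464381] ((-189.02383422851562, 112.49751281738281), (68.65184020996094, 24.28532600402832), 4.211848735809326)
floor z [53.15382628 55.54469153 70.36125835]
```

View pics/scene_z.png

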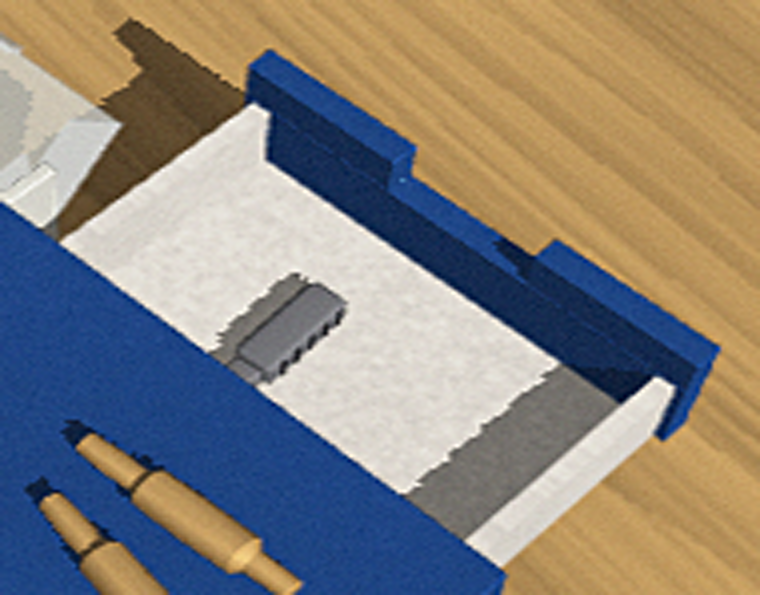

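```bash
python3 - <<'E'
from h import *
from plant import r
s=r.get_state();M=R.from_quat(s["eef_rot"]).as_matrix();print(M.round(3))
S=np.array([783.5,-42.5]);a=np.radians(8);Rm=np.array([[np.cos(a),-np.sin(a)],[np.sin(a),np.cos(a)]])
C=np.load("pics/C_scene.npy");ds=dict(np.load("pics/scene0.npz"))
L=(C*1000).reshape(-1,3);sh=np.c_[(L[:,:2]-S)@Rm,L[:,2]]
ok=(ds["range_z"].ravel()>0)&(abs(sh[:,1]+141)<160)&(sh[:,0]<-100)&(sh[:,0]>-260)&(sh[:,2]>15)&(sh[:,2]<140)
for lo in range(-230,-100,10):
    k=ok&(sh[:,0]>=lo)&(sh[:,0]<lo+10)
    if k.sum(): print(lo,k.sum(),np.percentile(sh[k][:,2],[2,50,98]).round(0),np.percentile(sh[k][:,1],[2,98]).round(0))
for n,(x0,x1,y0,y1) in {"top":(360,550,220,330),"scene":(180,340,90,220)}.items():
    i=cv2.imread(f"pics/{n}0.png")[y0:y1,x0:x1];cv2.imwrite(f"pics/{n}_b.png",cv2.resize(i,None,fx=4,fy=4,interpolation=2))
E
```

```text
[[ 0.292 -0.001  0.957]
 [-0.957  0.002  0.292]
 [-0.002 -1.    -0.   ]]
-230 123 [83. 90. 97.] [-251.   17.]
-220 695 [81. 88. 97.] [-261.   13.]
-210 751 [ 71.  79. 104.] [-262.  -22.]
-200 776 [ 62.  70. 115.] [-262.  -22.]
-190 798 [ 51.  61. 117.] [-263.  -22.]
-180 666 [ 43.  51. 108.] [-263.  -21.]
-170 177 [ 47.  90. 118.] [-272.   17.]
-160 202 [ 71. 105. 121.] [-273.   17.]
-150 132 [ 91. 113. 119.] [-274.   17.]
-140 136 [114. 129. 131.] [-273.  -12.]
-130 33 [129. 130. 133.] [-263.  -22.]
```

View pics/top_b.png

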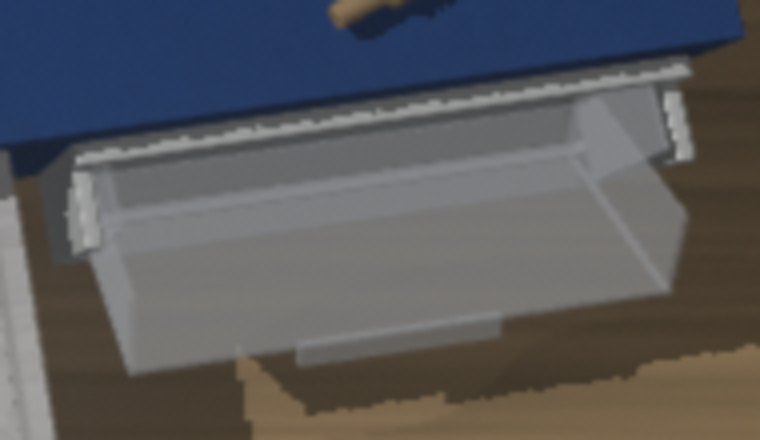

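View pics/scene_b.png

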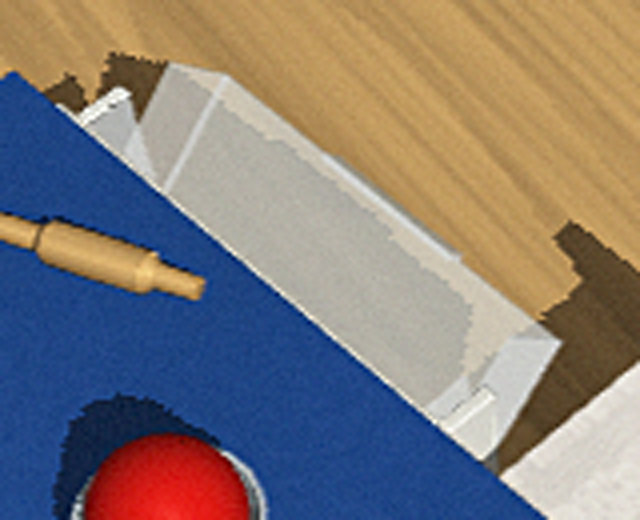

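```bash
python3 -m inch '[[-10,0,12,0,0,0],[-20,0,23,0,0,0],[-20,0,23,0,0,0],[-20,0,23,0,0,0],[-20,0,23,0,0,0],[-20,0,23,0,0,0],[-20,0,23,0,0,0],[-20,0,23,0,0,0],[-20,0,23,0,0,0],[-20,0,23,0,0,0],[-20,0,23,0,0,0],[-20,0,23,0,0,0]]' 60 10
python3 -m inch '[[-22,0,25,0,0,0],[-22,0,25,0,0,0],[-22,0,25,0,0,0],[-22,0,25,0,0,0],[-22,0,25,0,0,0],[-22,0,25,0,0,0],[-22,0,25,0,0,0],[-22,0,25,0,0,0],[-22,0,25,0,0,0],[-22,0,25,0,0,0],[-20,0,20,0,0.05,0],[-20,0,20,0,0.05,0]]'
```

```text
clock: 1.1
tool_pos: [0.369, -0.2992, 0.2386]
eef_rot: [0.568, -0.421, 0.421, -0.568]
contact_force: [0.7, -0.5, -0.8]
opening: 0.68
clock: 2.1
tool_pos: [0.5717, 0.0338, 0.2383]
eef_rot: [0.546, -0.449, 0.449, -0.546]
contact_force: [0.3, -0.4, -0.2]
opening: 0.678
```

```bash
cat >> h.py <<'E'
S=np.array([783.5,-42.5]);_a=np.radians(8);Rs=np.array([[np.cos(_a),-np.sin(_a)],[np.sin(_a),np.cos(_a)]])
def s2w(x,y): return Rs@np.array([x,y])+S
def status(r,tgt=None):
    s=r.get_state();M=R.from_quat(s["eef_rot"]).as_matrix();p=s["tool_pos"]*1000 if isinstance(s["tool_pos"],np.ndarray) else np.array(s["tool_pos"])*1000
    print("t",round(s["clock"],2),"p",p.round(1),"shelf",((p[:2]-S)@Rs).round(1),"q",np.round(s["q"],2),"F",np.round(s["contact_force"],1),"op",round(s["opening"]*88,1))
    print("tool axes (cols, world)",M.round(3).tolist())
    if tgt is not None: print("move tool mm",(M.T@(np.array(tgt)-p)).round(1))
E
python3 - <<'E'
from h import *
from plant import r
w=s2w(-193,112.5);status(r,[*w,180])
d=r.snapshot("top");cv2.imwrite("pics/top1.png",d["img"][150:400,150:450,::-1].repeat(2,0).repeat(2,1))
E
```

```text
t 2.1 p [571.7  33.8 238.3] shelf [-199.2  105. ] q [-0.09  0.62 -0.08  1.73  0.07  0.8  -1.58] F [ 0.3 -0.4 -0.2] op 59.7
tool axes (cols, world) [[0.193, -0.001, 0.981], [-0.981, 0.0, 0.193], [-0.0, -1.0, -0.001]]
move tool mm [-7.1 58.3  6.6]
```

View pics/top1.png

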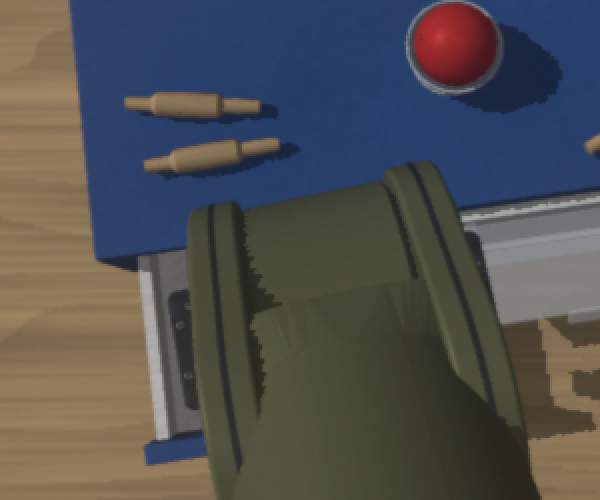

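```bash
python3 - <<'E'
from h import *
from plant import r
d=r.snapshot("scene");cv2.imwrite("pics/scene1.png",d["img"][:,:,::-1])
C=cloud(d)*1000;ok=(d["range_z"]>0)&(C[...,2]>185)
P=C[ok];sh=np.c_[(P[:,:2]-S)@Rs,P[:,2]]
k=(sh[:,1]>20)&(sh[:,1]<230)
for z in range(190,520,20):
    q=sh[k&(sh[:,2]>=z)&(sh[:,2]<z+20)]
    if len(q):print(z,len(q),"x",q[:,0].min().round(),q[:,0].max().round(),"y",q[:,1].min().round(),q[:,1].max().round())
E
```

```text
190 595 x -778.0 -700.0 y 89.0 215.0
210 638 x -780.0 -700.0 y 89.0 215.0
230 761 x -809.0 -180.0 y 69.0 215.0
250 918 x -819.0 -180.0 y 66.0 215.0
270 896 x -816.0 -179.0 y 66.0 215.0
290 733 x -792.0 -155.0 y 27.0 213.0
310 1529 x -759.0 -154.0 y 22.0 212.0
330 2781 x -718.0 -153.0 y 20.0 210.0
350 445 x -218.0 -169.0 y 96.0 153.0
370 347 x -231.0 -159.0 y 97.0 153.0
390 1032 x -231.0 -156.0 y 80.0 153.0
410 447 x -214.0 -156.0 y 81.0 149.0
430 691 x -222.0 -155.0 y 77.0 148.0
450 618 x -213.0 -158.0 y 83.0 149.0
470 800 x -214.0 -158.0 y 84.0 155.0
490 798 x -215.0 -158.0 y 86.0 148.0
510 988 x -224.0 -156.0 y 80.0 154.0
```

View pics/scene1.png

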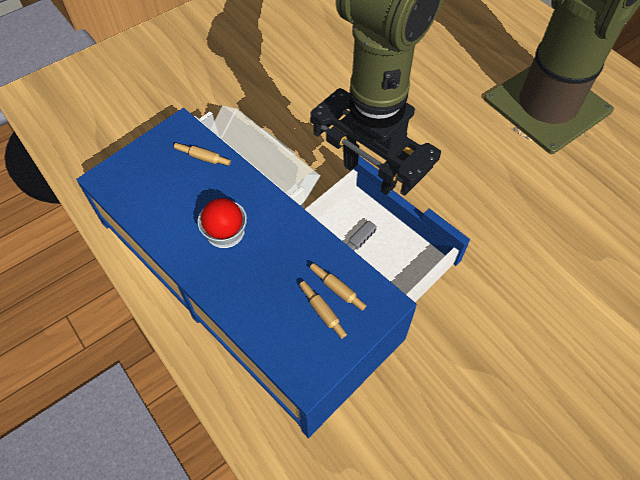

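The picture shows the gripper clear above the drawer, with its wide side along y and the key just beyond it at (361,235). I'll go down now.

```bash
python3 -m inch '[[-3.5,8,3.3,0,0,0],[-3.5,16,3.3,0,0,0],[0,20,0,0,0,0],[0,20,0,0,0,0],[0,20,0,0,0,0],[0,20,0,0,0,0],[0,15,0,0,0,0],[0,10,0,0,0,0],[0,5,0,0,0,0],[0,0,0,0,0,0]]'
python3 - <<'E'
from h import *
from plant import r
status(r,[*s2w(-193,112.5),59])
d=r.snapshot("scene");cv2.imwrite("pics/scene2.png",cv2.resize(d["img"][100:330,250:500,::-1],None,fx=2.6,fy=2.6))
E
```

```text
clock: 3.03
tool_pos: [0.5757, 0.0392, 0.1036]
eef_rot: [0.547, -0.449, 0.448, -0.546]
contact_force: [0.1, 0.3, 0.0]
opening: 0.684
t 3.03 p [575.7  39.2 103.6] shelf [-194.4  109.8] q [-0.11  0.82 -0.06  1.82  0.1   0.51 -1.61] F [0.1 0.3 0. ] op 60.2
tool axes (cols, world) [[0.194, -0.002, 0.981], [-0.981, -0.001, 0.194], [0.0, -1.0, -0.002]]
move tool mm [-2.6 44.6  1.7]
```

View pics/scene2.png

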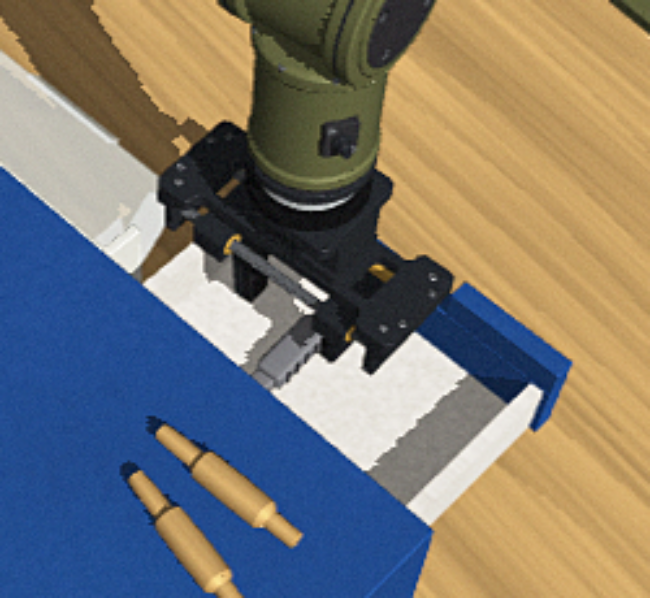

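The fingers straddle the key (crop around (290,350)). I'll go down to about 3 mm above the floor and close.

```bash
python3 -m inch '[[-1,8,1,0,0,0],[-1,10,0.7,0,0,0],[0,10,0,0,0,0],[0,7,0,0,0,0],[0,5,0,0,0,0],[0,3,0,0,0,0],[0,1,0,0,0,0],[0,0,0,0,0,0]]'
python3 -m inch '[[0,0,0,0,0,0],[0,0,0,0,0,0],[0,0,0,0,0,0],[0,0,0,0,0,0],[0,0,0,0,0,0],[0,0,0,0,0,0],[0,0,0,0,0,0],[0,0,0,0,0,0]]' 10 25
python3 - <<'E'
from h import *
from plant import r
status(r)
E
```

```text
clock: 3.75
tool_pos: [0.5778, 0.0423, 0.0605]
eef_rot: [0.547, -0.449, 0.449, -0.546]
contact_force: [-0.5, 0.5, 0.5]
opening: 0.678
clock: 4.42
tool_pos: [0.578, 0.0424, 0.0608]
eef_rot: [-0.546, 0.449, -0.449, 0.547]
contact_force: [-0.1, -0.7, 1.5]
opening: 0.247
t 4.42 p [578.   42.4  60.8] shelf [-191.7  112.6] q [-0.12  0.89 -0.05  1.83  0.1   0.42 -1.62] F [-0.1 -0.7  1.5] op 21.8
tool axes (cols, world) [[0.195, 0.0, 0.981], [-0.981, -0.0, 0.195], [0.0, -1.0, 0.0]]
```

Closed on 21.8 mm, which is the 22 mm width of the grip. I'll lift 170 mm.

```bash
python3 -m inch '[[0,-4,0,0,0,0],[0,-10,0,0,0,0],[0,-16,0,0,0,0],[0,-20,0,0,0,0],[0,-20,0,0,0,0],[0,-20,0,0,0,0],[0,-20,0,0,0,0],[0,-20,0,0,0,0],[0,-20,0,0,0,0],[0,-10,0,0,0,0],[0,-5,0,0,0,0],[0,0,0,0,0,0]]'
python3 - <<'E'
from h import *
from plant import r
status(r,[*s2w(-190,-141),225])
d=r.snapshot("scene");cv2.imwrite("pics/scene3.png",cv2.resize(d["img"][50:330,250:500,::-1],None,fx=2,fy=2))
E
```

```text
clock: 5.42
tool_pos: [0.5783, 0.0424, 0.2268]
eef_rot: [-0.546, 0.448, -0.449, 0.547]
contact_force: [-0.8, -0.2, -1.0]
opening: 0.246
t 5.42 p [578.3  42.4 226.8] shelf [-191.4  112.6] q [-0.1   0.64 -0.08  1.72  0.07  0.78 -1.59] F [-0.8 -0.2 -1. ] op 21.6
tool axes (cols, world) [[0.194, 0.002, 0.981], [-0.981, 0.0, 0.194], [0.0, -1.0, 0.002]]
move tool mm [253.3   1.8 -12.8]
```

View pics/scene3.png

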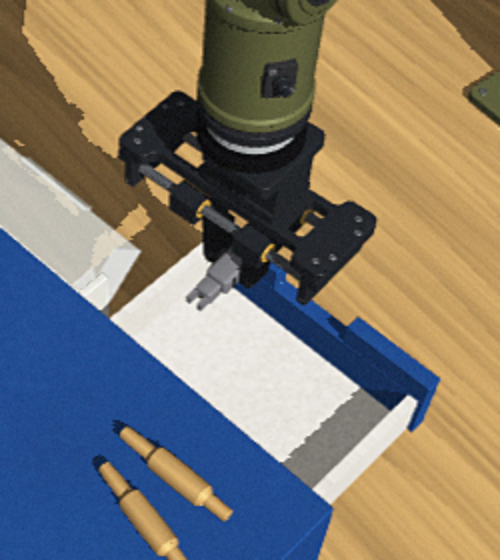

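```bash
python3 -m inch '[[10,0,-1,0,0,0],[20,0,-1,0,0,0],[23,0,-1,0,0,0],[25,0,-1,0,0,0],[25,0,-1,0,0,0],[25,0,-1,0,0,0],[25,0,-1,0,0,0],[25,0,-1,0,0,0],[25,0,-1,0,0,0],[20,0,-1,0,0,0],[20,0,-1,0,0,0],[10,0,-1,0,0,0]]'
python3 -m inch '[[0,0,0,0,-0.06,0],[0,0,0,0,-0.12,0],[0,0,0,0,-0.12,0],[0,0,0,0,-0.12,0],[0,0,0,0,-0.12,0],[0,0,0,0,-0.12,0],[0,0,0,0,-0.12,0],[0,0,0,0,-0.12,0],[0,0,0,0,-0.12,0],[0,0,0,0,-0.12,0],[0,0,0,0,-0.12,0],[0,0,0,0,-0.12,0]]'
python3 -m inch '[[0,0,0,0,-0.1,0],[0,0,0,0,-0.035,0],[0,0,0,0,0,0]]'
python3 - <<'E'
from h import *
from plant import r
status(r,[*s2w(-190,-141),225])
E
```

```text
clock: 6.47
tool_pos: [0.614, -0.2127, 0.224]
eef_rot: [0.547, -0.45, 0.45, -0.544]
contact_force: [0.0, -0.5, -1.5]
opening: 0.248
clock: 7.47
tool_pos: [0.6146, -0.208, 0.2246]
eef_rot: [-0.707, -0.003, 0.005, 0.707]
contact_force: [0.3, 0.0, -1.1]
opening: 0.247
clock: 7.72
tool_pos: [0.6145, -0.2081, 0.2245]
eef_rot: [-0.705, -0.049, 0.051, 0.706]
contact_force: [0.0, 0.3, -0.5]
opening: 0.247
t 7.72 p [ 614.5 -208.1  224.5] shelf [-190.4 -140.5] q [ 0.53  0.78 -0.53  1.49  0.44  1.    0.02] F [ 0.   0.3 -0.5] op 21.8
tool axes (cols, world) [[0.99, -0.002, -0.141], [0.141, 0.001, 0.99], [-0.002, -1.0, 0.001]]
move tool mm [ 0.4 -0.5 -0.5]
```

```bash
python3 -m inch '[[0,0,0,0,0,-0.05],[0,0,0,0,0,-0.1],[0,0,0,0,0,-0.1],[0,0,0,0,0,-0.1],[0,0,0,0,0,-0.05],[0,0,0,0,0,0]]'
python3 - <<'E'
from h import *
from plant import r
status(r,[*s2w(-176,-141),150]);status(r,[*s2w(-176,-141),108])
E
```

```text
clock: 8.22
tool_pos: [0.6111, -0.2095, 0.2237]
eef_rot: [-0.682, -0.186, -0.091, 0.702]
contact_force: [-1.0, 0.9, 0.1]
opening: 0.25
t 8.22 p [ 611.1 -209.5  223.7] shelf [-193.9 -141.4] q [ 0.69  0.68 -0.56  1.86  0.52  0.35 -0.03] F [-1.   0.9  0.1] op 22.0
tool axes (cols, world) [[0.915, 0.381, -0.136], [0.126, 0.053, 0.991], [0.384, -0.923, 0.001]]
move tool mm [-11.8  74.9   0.3]
t 8.22 p [ 611.1 -209.5  223.7] shelf [-193.9 -141.4] q [ 0.69  0.68 -0.56  1.86  0.52  0.35 -0.03] F [-1.   0.9  0.1] op 22.0
tool axes (cols, world) [[0.915, 0.381, -0.136], [0.126, 0.053, 0.991], [0.384, -0.923, 0.001]]
move tool mm [-27.9 113.7   0.3]
```

```bash
python3 -m inch '[[-1,6,0,0,0,0],[-2,12,0,0,0,0],[-2,14,0,0,0,0],[-2,14,0,0,0,0],[-2,14,0,0,0,0],[-2,10,0,0,0,0],[-1,5,0,0,0,0],[0,0,0,0,0,0]]'
python3 - <<'E'
from h import *
from plant import r
status(r,[*s2w(-176,-141),108])
d=r.snapshot("scene");cv2.imwrite("pics/scene4.png",cv2.resize(d["img"][40:270,120:420,::-1],None,fx=2.5,fy=2.5))
E
```

```text
clock: 8.88
tool_pos: [0.6337, -0.2047, 0.1506]
eef_rot: [-0.681, -0.188, -0.091, 0.702]
contact_force: [-0.3, 0.5, -0.6]
opening: 0.247
t 8.88 p [ 633.7 -204.7  150.6] shelf [-170.9 -139.8] q [ 0.57  0.79 -0.41  1.87  0.59  0.19 -0.09] F [-0.3  0.5 -0.6] op 21.8
tool axes (cols, world) [[0.913, 0.384, -0.141], [0.129, 0.055, 0.99], [0.388, -0.922, 0.001]]
move tool mm [-21.2  37.3  -1.2]
```

View pics/scene4.png

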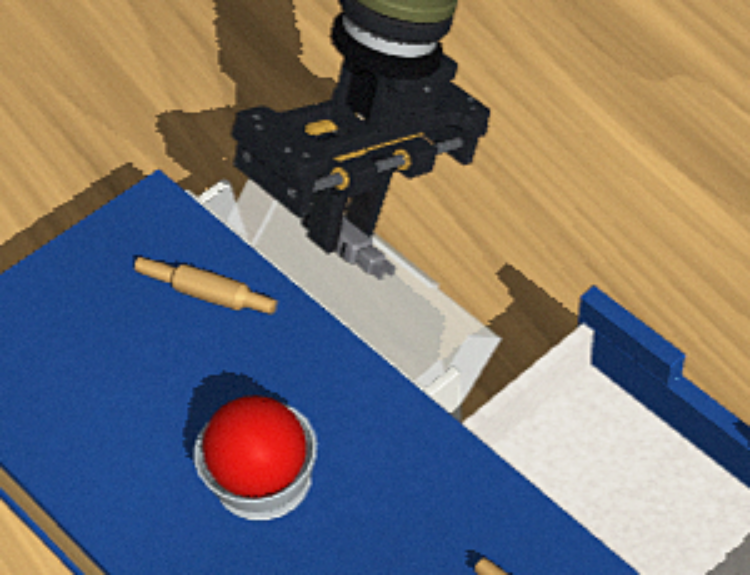

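The key sits in the jaws with its prongs toward +y (crop around (375,258)), above the bin mouth. Lowering into the mouth.

```bash
python3 -m inch '[[-3,5,0,0,0,0.03],[-4,7,0,0,0,0.03],[-4,7,0,0,0,0.02],[-4,7,0,0,0,0],[-3,6,0,0,0,0],[-2,3,0,0,0,0],[-1,2,0,0,0,0],[0,0,0,0,0,0]]'
python3 - <<'E'
from h import *
from plant import r
status(r,[*s2w(-176,-141),108])
d=r.snapshot("top");cv2.imwrite("pics/top5.png",cv2.resize(d["img"][180:400,330:600,::-1],None,fx=2.6,fy=2.6))
E
```

```text
clock: 9.6
tool_pos: [0.6254, -0.2067, 0.1094]
eef_rot: [-0.689, -0.161, -0.063, 0.704]
contact_force: [0.2, 0.0, -1.3]
opening: 0.252
t 9.6 p [ 625.4 -206.7  109.4] shelf [-179.4 -140.6] q [ 0.53  0.85 -0.36  1.85  0.6   0.23 -0.11] F [ 0.2  0.  -1.3] op 22.2
tool axes (cols, world) [[0.94, 0.31, -0.139], [0.132, 0.044, 0.99], [0.313, -0.95, 0.0]]
move tool mm [ 2.8  2.4 -0.4]
```

View pics/top5.png

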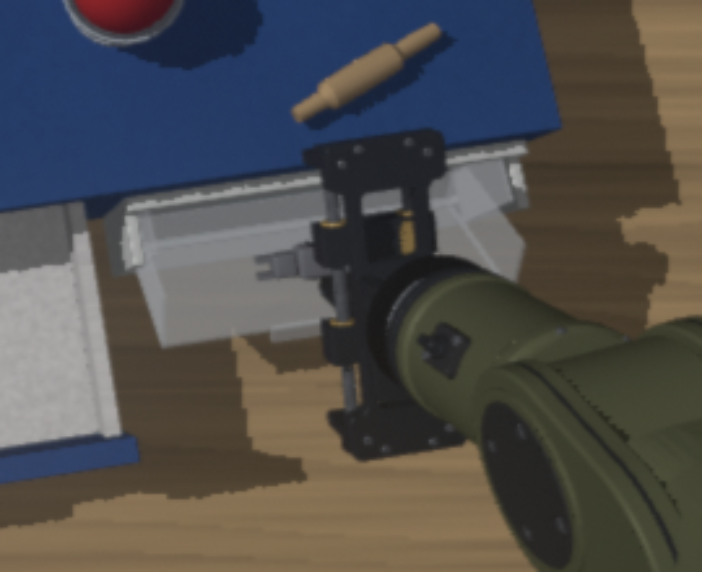

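```bash
python3 -m inch '[[2,4,0,0,0,0],[2,4,0,0,0,0],[0,0,0,0,0,0],[0,0,0,0,0,0]]'
python3 -m inch '[[0,0,0,0,0,0],[0,0,0,0,0,0],[0,0,0,0,0,0],[0,0,0,0,0,0],[0,0,0,0,0,0],[0,0,0,0,0,0]]' 36 10
python3 -m inch '[[0,-5,0,0,0,0],[0,-12,0,0,0,0],[0,-20,0,0,0,0],[0,-20,0,0,0,0],[0,-20,0,0,0,0],[0,-20,0,0,0,0],[0,-20,0,0,0,0],[0,-20,0,0,0,0],[0,-10,0,0,0,0],[0,0,0,0,0,0]]'
python3 - <<'E'
from h import *
from plant import r
status(r)
d=r.snapshot("scene");cv2.imwrite("pics/scene6.png",cv2.resize(d["img"][40:270,120:420,::-1],None,fx=2.5,fy=2.5))
d=r.snapshot("top");cv2.imwrite("pics/top6.png",cv2.resize(d["img"][180:400,330:600,::-1],None,fx=2.6,fy=2.6))
E
```

```text
clock: 9.98
tool_pos: [0.6327, -0.2055, 0.1036]
eef_rot: [-0.688, -0.161, -0.064, 0.704]
contact_force: [-0.1, 0.7, -0.6]
opening: 0.242
clock: 10.48
tool_pos: [0.6324, -0.2058, 0.1038]
eef_rot: [-0.689, -0.161, -0.064, 0.704]
contact_force: [0.9, 0.5, 0.4]
opening: 0.412
clock: 11.32
tool_pos: [0.5871, -0.2129, 0.2463]
eef_rot: [-0.689, -0.162, -0.065, 0.703]
contact_force: [-0.3, -0.0, 0.8]
opening: 0.413
t 11.32 p [ 587.1 -212.9  246.3] shelf [-218.2 -141.4] q [ 0.72  0.64 -0.6   1.84  0.48  0.49  0.01] F [-0.3 -0.   0.8] op 36.3
tool axes (cols, world) [[0.939, 0.315, -0.139], [0.132, 0.042, 0.99], [0.318, -0.948, -0.003]]
```

View pics/scene6.png

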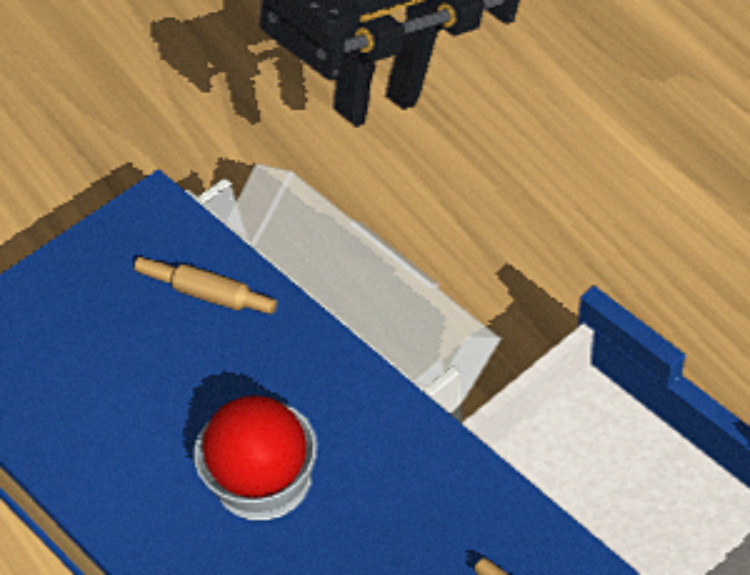

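View pics/top6.png

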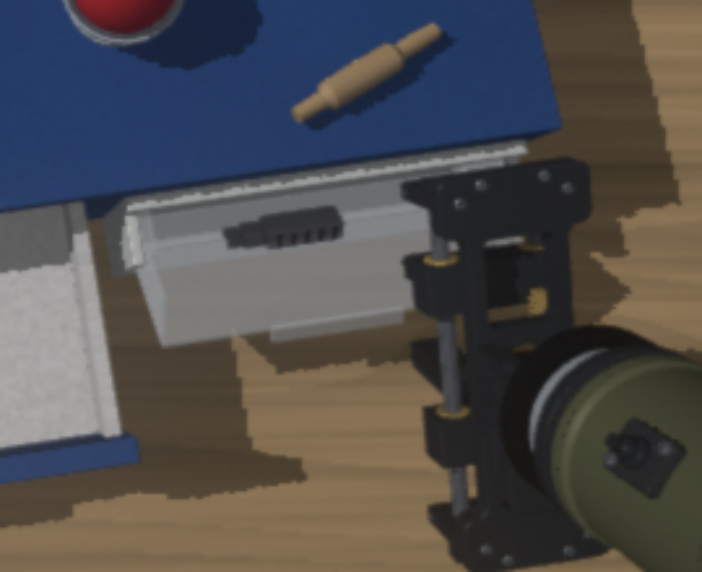

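The key lies in the bottom of the bin (top crop, about (285,228)), and bail3 and the ball are unmoved. Next, the drawer: I need the bail positions for body clearance.

```bash
python3 - <<'E'
from h import *
from plant import r
for n in("scene","top"):
    d=dict(np.load(f"pics/{n}0.npz"));hsv=cv2.cvtColor(d["img"],cv2.COLOR_RGB2HSV)
    v,u=np.mgrid[:480,:640];W=ray(d,np.c_[u.ravel(),v.ravel()],.159)[:,:2]*1000
    sh=((W-S)@Rs).reshape(480,640,2)
    m=(abs(sh[...,0])<115)&(abs(sh[...,1])<280)&(hsv[...,0]>8)&(hsv[...,0]<28)&(hsv[...,1]>60)
    for c in cv2.findContours(m.astype(np.uint8),0,2)[0]:
        if cv2.contourArea(c)>60:
            P=sh[c[:,0,1],c[:,0,0]];print(n,P.min(0).round(),P.max(0).round())
status(r,[*s2w(-330,141),246])
E
```

```text
scene [-23. 138.] [  4. 247.]
scene [-62. 128.] [-40. 238.]
scene [ -98. -224.] [ -46. -118.]
top [-63. 130.] [-44. 238.]
top [-25. 141.] [  2. 247.]
top [ -97. -220.] [ -48. -119.]
top [111. -80.] [115. 280.]
top [ 110. -279.] [ 115. -134.]
t 11.42 p [ 586.4 -212.4  243.4] shelf [-218.9 -140.8] q [ 0.71  0.64 -0.6   1.84  0.48  0.49  0.01] F [ 0.8 -0.7 -0.8] op 36.0
tool axes (cols, world) [[0.94, 0.312, -0.139], [0.132, 0.043, 0.99], [0.315, -0.949, -0.0]]
move tool mm [-104.6  -37.6  281.8]
```

```bash
python3 -m inch '[[-5,-5,0,0,0,0.06],[-8,-5,0,0,0,0.1],[-8,0,0,0,0,0.1],[-8,0,0,0,0,0.06],[-20,0,10,0,0,0],[-20,0,15,0,0,0],[-20,0,20,0,0,0],[0,0,10,0,0.06,0],[0,0,0,0,0.12,0],[0,0,0,0,0.12,0],[0,0,0,0,0.12,0],[0,0,0,0,0.12,0]]' 88
python3 -m inch '[[0,0,0,0,0.12,0],[0,0,0,0,0.12,0],[0,0,0,0,0.12,0],[0,0,0,0,0.12,0],[0,0,0,0,0.12,0],[0,0,0,0,0.12,0],[0,0,0,0,0.12,0],[0,0,0,0,0.12,0],[0,0,0,0,0.06,0],[0,0,0,0,0,0]]'
python3 - <<'E'
from h import *
from plant import r
status(r,[*s2w(-330,141),246])
M=R.from_quat(r.get_state()["eef_rot"]).as_matrix();z=np.r_[Rs[:,0],0];G=np.c_[-np.r_[Rs[:,1],0],[0,0,-1],z]
print("turn needed",R.from_matrix(M.T@G).as_rotvec().round(3))
E
```

```text
clock: 12.42
tool_pos: [0.4881, -0.1701, 0.2462]
eef_rot: [0.693, -0.143, 0.142, -0.693]
contact_force: [-0.2, 0.7, -0.6]
opening: 1.0
clock: 13.25
tool_pos: [0.4882, -0.17, 0.2463]
eef_rot: [0.537, -0.462, 0.461, -0.536]
contact_force: [0.7, -0.1, 0.1]
opening: 0.998
t 13.25 p [ 488.2 -170.   246.3] shelf [-310.1  -85.2] q [ 0.32  0.54 -0.12  1.88  0.09  0.73 -1.27] F [ 0.7 -0.1  0.1] op 87.9
tool axes (cols, world) [[0.15, -0.002, 0.989], [-0.989, -0.0, 0.15], [-0.0, -1.0, -0.002]]
move tool mm [-226.4    0.3  -17.5]
turn needed [ 0.002  0.011 -0.   ]
```

```bash
python3 -m inch '[[-12,0,-1.5,0,0.011,0],[-20,0,-1.5,0,0,0],[-23,0,-1.5,0,0,0],[-23,0,-1.5,0,0,0],[-23,0,-1.5,0,0,0],[-23,0,-1.5,0,0,0],[-23,0,-1.5,0,0,0],[-23,0,-1.5,0,0,0],[-23,0,-1.5,0,0,0],[-20,0,-1.5,0,0,0],[-12,0,-1.5,0,0,0],[0,0,0,0,0,0]]'
python3 -m inch '[[0,6,0,0,0,0],[0,12,0,0,0,0],[0,18,0,0,0,0],[0,18,0,0,0,0],[0,18,0,0,0,0],[0,18,0,0,0,0],[0,18,0,0,0,0],[0,14,0,0,0,0],[0,8,0,0,0,0],[0,5,0,0,0,0],[0,0,0,0,0,0]]'
python3 - <<'E'
from h import *
from plant import r
status(r,[*s2w(-310,141),106])
d=r.snapshot("scene");cv2.imwrite("pics/scene7.png",cv2.resize(d["img"][60:330,280:560,::-1],None,fx=2.2,fy=2.2))
E
```

```text
clock: 14.25
tool_pos: [0.4399, 0.053, 0.2468]
eef_rot: [0.536, -0.462, 0.461, -0.535]
contact_force: [0.4, 0.4, -0.0]
opening: 1.002
clock: 15.17
tool_pos: [0.4404, 0.0492, 0.1115]
eef_rot: [0.534, -0.464, 0.464, -0.533]
contact_force: [-0.3, -0.0, 0.3]
opening: 1.0
t 15.17 p [440.4  49.2 111.5] shelf [-327.   138.5] q [-0.19  0.71 -0.04  2.21  0.12  0.22 -1.77] F [-0.3 -0.   0.3] op 88.0
tool axes (cols, world) [[0.139, -0.002, 0.99], [-0.99, -0.001, 0.139], [0.001, -1.0, -0.002]]
move tool mm [-2.5  5.5 17. ]
```

View pics/scene7.png

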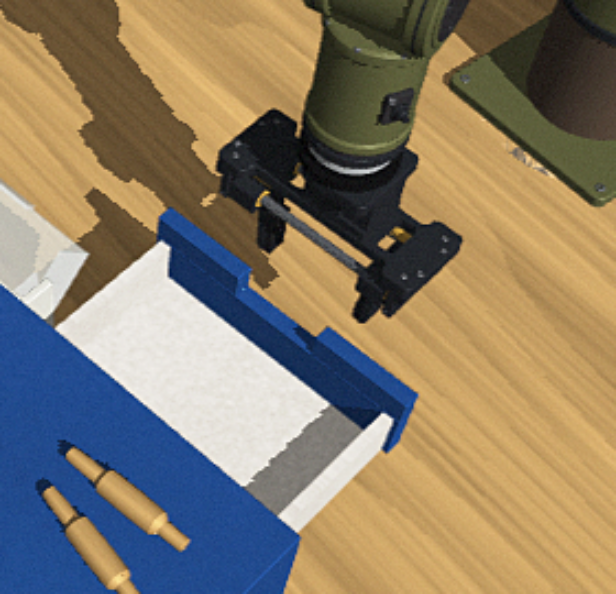

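```bash
python3 -m inch '[[-1.5,2.5,3,0,0,0],[-1,2.5,5,0,0,0],[0,0,5,0,0,0],[0,0,4,0,0,0],[0,0,2,0,0,0],[0,0,2,0,0,0],[0,0,2,0,0,0],[0,0,2,0,0,0],[0,0,2,0,0,0],[0,0,2,0,0,0],[0,0,2,0,0,0],[0,0,2,0,0,0]]'
python3 - <<'E'
from h import *
from plant import r
status(r)
d=r.snapshot("scene");cv2.imwrite("pics/scene8.png",cv2.resize(d["img"][60:330,280:560,::-1],None,fx=2.2,fy=2.2))
E
```

```text
clock: 16.22
tool_pos: [0.4728, 0.057, 0.1074]
eef_rot: [0.534, -0.464, 0.464, -0.533]
contact_force: [-1.9, 0.7, 0.7]
opening: 0.999
t 16.22 p [472.8  57.  107.4] shelf [-293.9  141.8] q [-0.19  0.73 -0.05  2.12  0.12  0.29 -1.77] F [-1.9  0.7  0.7] op 88.0
tool axes (cols, world) [[0.139, -0.001, 0.99], [-0.99, -0.0, 0.139], [0.0, -1.0, -0.001]]
```

View pics/scene8.png

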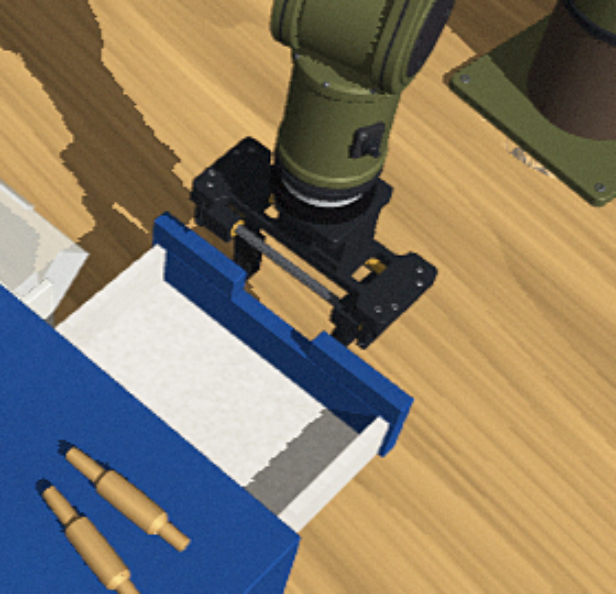

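In contact at about 2 N, with one finger either side of the scoop. Pushing smoothly.

```bash
python3 -m inch '[[0,0,2.5,0,0,0],[0,0,3,0,0,0],[0,0,4,0,0,0],[0,0,4,0,0,0],[0,0,5,0,0,0],[0,0,5,0,0,0],[0,0,5,0,0,0],[0,0,5,0,0,0],[0,0,5,0,0,0],[0,0,5,0,0,0],[0,0,5,0,0,0],[0,0,5,0,0,0]]'
python3 -m inch '[[0,0,5,0,0,0],[0,0,5,0,0,0],[0,0,5,0,0,0],[0,0,5,0,0,0],[0,0,5,0,0,0],[0,0,5,0,0,0],[0,0,5,0,0,0],[0,0,5,0,0,0],[0,0,5,0,0,0],[0,0,5,0,0,0],[0,0,5,0,0,0],[0,0,5,0,0,0]]'
python3 - <<'E'
from h import *
from plant import r
status(r)
d=r.snapshot("scene");cv2.imwrite("pics/scene9.png",cv2.resize(d["img"][60:330,230:510,::-1],None,fx=2.2,fy=2.2))
E
```

```text
clock: 17.27
tool_pos: [0.5265, 0.0645, 0.1074]
eef_rot: [0.534, -0.464, 0.464, -0.534]
contact_force: [-1.6, -0.3, -0.1]
opening: 1.001
clock: 18.27
tool_pos: [0.5859, 0.0729, 0.1074]
eef_rot: [0.534, -0.464, 0.464, -0.534]
contact_force: [-1.0, -0.8, -0.1]
opening: 1.0
t 18.27 p [585.9  72.9 107.4] shelf [-179.6  141.8] q [-0.16  0.82 -0.07  1.78  0.11  0.54 -1.73] F [-1.  -0.8 -0.1] op 88.0
tool axes (cols, world) [[0.139, -0.0, 0.99], [-0.99, -0.0, 0.139], [0.0, -1.0, -0.0]]
```

View pics/scene9.png

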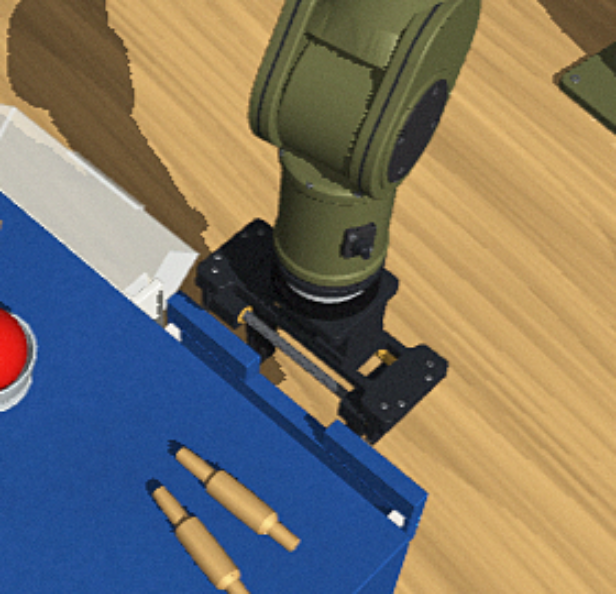

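```bash
python3 -m inch '[[0,0,4,0,0,0],[0,0,4,0,0,0],[0,0,3,0,0,0],[0,0,3,0,0,0],[0,0,2.5,0,0,0],[0,0,2,0,0,0],[0,0,2,0,0,0],[0,0,1.5,0,0,0],[0,0,1.5,0,0,0],[0,0,1.5,0,0,0],[0,0,1.5,0,0,0],[0,0,1.5,0,0,0]]'
python3 -m inch '[[0,0,1.5,0,0,0],[0,0,1.5,0,0,0],[0,0,1.5,0,0,0],[0,0,1.5,0,0,0]]'
python3 -m inch '[[0,0,1.5,0,0,0],[0,0,1.5,0,0,0],[0,0,1.5,0,0,0]]'
python3 - <<'E'
from h import *
from plant import r
status(r)
E
```

```text
clock: 19.32
tool_pos: [0.6132, 0.077, 0.1074]
eef_rot: [0.534, -0.464, 0.464, -0.534]
contact_force: [-1.7, 0.9, 1.0]
opening: 0.998
clock: 19.65
tool_pos: [0.6171, 0.0774, 0.1073]
eef_rot: [0.535, -0.465, 0.463, -0.532]
contact_force: [-6.0, 1.4, 4.6]
opening: 0.998
clock: 19.9
tool_pos: [0.6227, 0.0782, 0.1073]
eef_rot: [0.534, -0.464, 0.463, -0.533]
contact_force: [-3.6, 0.8, 1.6]
opening: 0.995
t 19.9 p [622.7  78.2 107.3] shelf [-142.4  141.9] q [-0.16  0.86 -0.08  1.66  0.1   0.63 -1.72] F [-3.6  0.8  1.6] op 87.5
tool axes (cols, world) [[0.139, -0.002, 0.99], [-0.99, -0.0, 0.139], [0.0, -1.0, -0.002]]
```

```bash
python3 -m inch '[[0,0,1,0,0,0],[0,0,1,0,0,0],[0,0,1,0,0,0]]'
python3 -m inch '[[0,0,1,0,0,0],[0,0,1,0,0,0]]'
python3 -m inch '[[0,0,1,0,0,0],[0,0,0,0,0,0]]'
```

```text
clock: 20.15
tool_pos: [0.6273, 0.0788, 0.1074]
eef_rot: [-0.533, 0.463, -0.464, 0.534]
contact_force: [-0.2, 1.0, 0.1]
opening: 0.998
clock: 20.32
tool_pos: [0.6297, 0.0787, 0.1076]
eef_rot: [-0.533, 0.463, -0.464, 0.534]
contact_force: [0.0, -0.2, -0.5]
opening: 0.995
clock: 20.48
tool_pos: [0.6304, 0.0789, 0.1076]
eef_rot: [-0.533, 0.463, -0.464, 0.534]
contact_force: [-1.0, 0.2, 0.1]
opening: 0.997
```

```bash
python3 -m inch '[[0,0,-3,0,0,0],[0,0,-8,0,0,0],[0,0,-15,0,0,0],[0,0,-20,0,0,0],[0,-5,-20,0,0,0],[0,-15,-20,0,0,0],[0,-20,-20,0,0,0],[0,-20,-20,0,0,0],[0,-20,-10,0,0,0],[0,-20,0,0,0,0],[0,-10,0,0,0,0],[0,0,0,0,0,0]]'
python3 - <<'E'
from h import *
from plant import r
status(r)
d=r.snapshot("scene");cv2.imwrite("pics/sceneA.png",d["img"][:,:,::-1])
C=cloud(d)*1000;hsv=cv2.cvtColor(d["img"],cv2.COLOR_RGB2HSV)
blue=(hsv[...,0]>100)&(hsv[...,0]<125)&(hsv[...,1]>150)&(d["range_z"]>0)
P=C[blue];sh=np.c_[(P[:,:2]-S)@Rs,P[:,2]]
k=(abs(sh[:,1]-141)<125)&(sh[:,2]<132)&(sh[:,0]<-90);print(k.sum(),np.percentile(sh[k],[1,50,99],axis=0).round(1) if k.any() else "")
d=r.snapshot("top");cv2.imwrite("pics/topA.png",d["img"][:,:,::-1])
E
```

```text
clock: 21.48
tool_pos: [0.4961, 0.0603, 0.2198]
eef_rot: [-0.532, 0.463, -0.465, 0.535]
contact_force: [1.4, -0.1, -0.3]
opening: 1.0
t 21.48 p [496.1  60.3 219.8] shelf [-270.3  141.8] q [-0.15  0.55 -0.09  1.97  0.08  0.62 -1.73] F [ 1.4 -0.1 -0.3] op 88.0
tool axes (cols, world) [[0.139, 0.005, 0.99], [-0.99, 0.001, 0.139], [-0.0, -1.0, 0.005]]
0
```

View pics/sceneA.png

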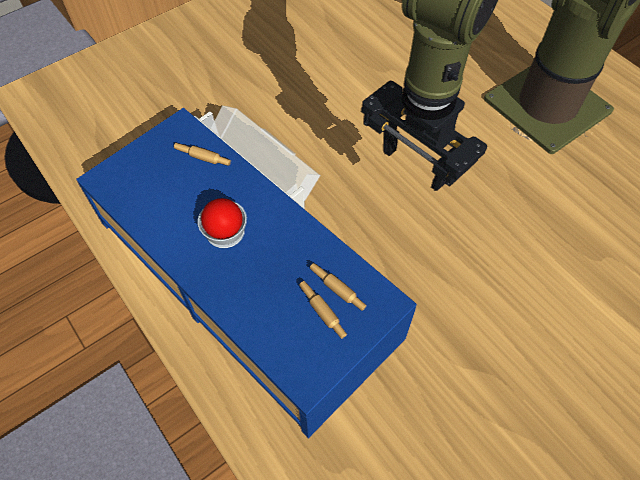

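View pics/topA.png

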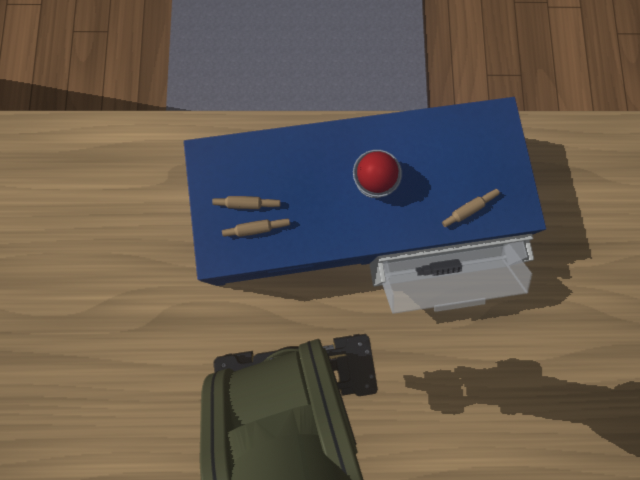

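```bash
python3 - <<'E'
import cv2
a=cv2.imread("pics/topA.png")[225:305,180:400];b=cv2.imread("pics/sceneA.png")[180:340,280:440]
cv2.imwrite("pics/zA.png",cv2.vconcat([cv2.resize(a,(660,240),interpolation=2),cv2.resize(b[20:140],(660,340),interpolation=2)]))
E
python3 - <<'E'
from h import *
d0=dict(np.load("pics/top0.npz"))
for x in(-120,-136):print(x,proj(d0,[np.r_[s2w(x,y),125]/1000 for y in(30,141,250)]).round(1).tolist(), proj(d0,[np.r_[s2w(x,y),149]/1000 for y in(30,141,250)]).round(1).tolist())
E
```

```text
-120 [[353.9, 256.0], [288.3, 265.6], [223.1, 275.1]] [[355.2, 254.1], [287.4, 264.0], [220.1, 273.8]]
-136 [[355.4, 265.4], [289.6, 275.1], [224.1, 284.7]] [[356.7, 263.8], [288.8, 273.8], [221.1, 283.7]]
```

View pics/zA.png

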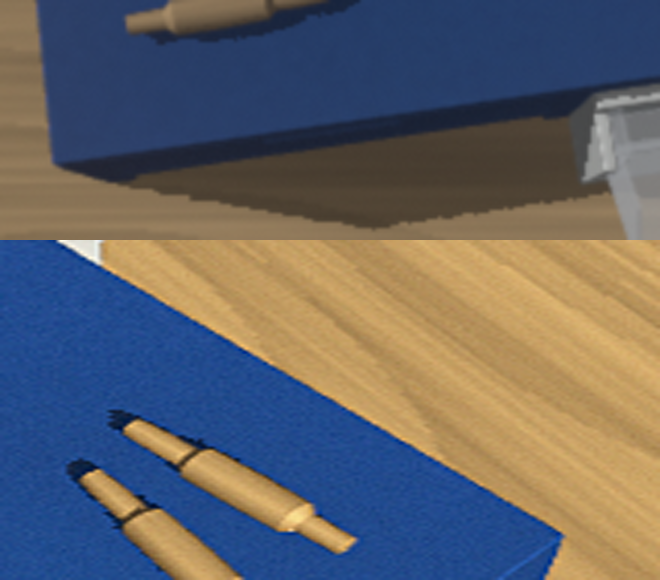

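The drawer shows no protrusion in either view: one straight dark front edge from crop (55,165) to (575,100). The key is in the bin and the bails and ball are where they were. Handing in.

```bash
python3 -c "
from plant import r
print(r.get_state()['clock'],r.get_state()['contact_force']);print(r.finish_job())"
```

```text
21.5833 [-0.04024745  0.20132863 -0.3593873 ]
the job is handed in; nothing more can be done
None
```

The spike key is in the clear bin, the drawer is home on its catch, and I handed the job in at 21.6 s.

- **Key:** I could see it in the camera images, so I didn't need to feel for it. I gripped it at 21.8 mm (its grip is 22 mm wide) and let it go in the mouth of the bin. The top view shows it lying at the bottom of the bin.
- **Drawer:** I pushed it home slowly, with one finger on either side of the scoop. The highest force I read was about 8 N, at the catch; it fell to about zero when the catch snapped over. After I backed off, neither view showed the drawer front sticking out, and it hadn't sprung back.
- **Not confirmed:** I couldn't measure flushness to the millimetre. My depth check found no points on the closed front, so flushness rests on the pictures and that force drop.
- **Left alone:** the ball and the three bails look unmoved in both views. The gripper was clear of everything at hand-in.

The two cameras differed by up to about 6 mm on the shelf's position, so I used the one that matched its stated size. No check failed.

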